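# Find which way a bayonet cap opens and hold it lifted off

### The job

Take the red cap off the white twin-tank spotting unit. It is a bayonet cap, and nothing on the outside shows whether it releases clockwise or anticlockwise, so try one way and, if it comes up against a stop early, the other; then lift it off and finish while still holding it upright in the gripper, straight above its own filler with at least 5 cm of air beneath the cap's grip. Leave the yellow cap as it is, and do not push the bottle with the red nozzle or the light blue box.

Things in the scene. Friction and masses are not known exactly. Their poses are not given: they have to be found in the camera images.
- red_cap: red round ribbed cap to take off: grip 46 mm across, 28 mm high, about 70 g. Origin at the centre of the grip's underside, resting on the filler rim; z up along its axis. The white line on top lies along its x, as does the cross-bar on its 13 mm stem. Starts locked, line within 0.15 rad of the unit's x axis: can rise only 2 mm, turns freely between two hard stops (see the fillers).
- red_cap_top (a point): centre of the red cap's top face, 28 mm above its origin, same axes. A gripper that turns on against a stop feels the torque rise or slips round the cap. Red and yellow may be on either filler.
- yellow_cap: the look-alike yellow cap on the other filler, same size and axes; it releases the opposite way to the red one. Loose in its filler: leave it alone.
- unit: white twin-tank spotting unit, fixed: housing 100 (x) x 220 (y) x 65 mm high, gauge and two switches on its front (-x) face; on top two aluminium filler necks, 42 mm across, 20 mm high, at y = +60 and -60 mm, rims 85 mm above the counter. Origin on the counter under its centre, x to its rear, z up.
- filler_left (a point): rim centre of the filler at the unit's +y end. Cap angles here are from the unit's x axis: one stop at about 0.3 rad (17 deg) one way, one at about 1.4 rad (80 deg) the other way; from 1.1 rad (63 deg) up to that far stop the cap lifts straight out. Which way is the long one, clockwise or anticlockwise, cannot be seen and changes from start to start.
- filler_right (a point): rim centre of the filler at the unit's -y end, built like the left one but of the opposite hand
- spot_red: loose white squeeze bottle with a red nozzle, 49 mm across, 150 mm high, origin under its centre; a bystander
- tags: loose light blue card box, 60 x 85 x 45 mm, origin under its centre; a bystander
Mind the look-alikes: they are no part of the job. Of the things shaped like the red_cap, the red one is meant.

How it is judged:
On the way:
1. the red cap, still seated in its filler, has been turned at least 0.8 rad from its locked position (angle between the x axis of red_cap and the x axis of unit, either way round above 0.8 rad and z of red_cap in the frame of unit below 0.092 m), for 0.04 s.
At the end, for the whole second after the job is handed in: the red cap is held still by the fingers, its grip's underside at least 47 mm above the filler rim, within 35 mm of straight above its own filler, within 0.3 rad of upright, touching nothing of the unit; the yellow cap within 10 mm of where it was (z of red_cap in the frame of unit above 0.132 m and (horizontal distance between red_cap and filler_left below 0.035 m or horizontal distance between red_cap and filler_right below 0.035 m) and horizontal distance between red_cap and yellow_cap above 0.085 m and angle between red_cap's own z axis and vertical below 0.3 rad and linear speed of red_cap below 0.03 m/s and contact force between the fingers and red_cap above 1 N and contact force between unit and red_cap below 0.1 N and distance of yellow_cap from where it was at the start of the episode below 0.01 m); the arm keeps its last pose, push and grip.
It fails at once if the yellow cap is disturbed (moved by more than 10 mm, or turned off to its release) (distance of yellow_cap from where it was at the start of the episode above 0.01 m or angle between the x axis of yellow_cap and the x axis of unit, either way round above 0.8 rad).
It fails at once if the bottle or the blue box is pushed by more than 20 mm (distance of any of spot_red, tags from where it was at the start of the episode above 0.02 m).
It also fails if it takes over 42 s, if anything falls off the work surface, if the arm or the gripper's body presses on something with over 40 N, if the wrist force passes 120 N, or if a joint passes its speed limit or range.

### The arm

A 6-joint arm with a two-finger parallel gripper is mounted at the origin on a cart in front of the work surface, level with it; the furniture and walls round the work are solid. World frame = base frame: x ahead of the robot, y to its left, z up, the work surface at z = 0. Lengths are in m, angles in rad, forces in N, time in s.
With the tool pointing down it reaches from about 0.375 to 0.975 m from the base axis. Payload 3.8 kg.
Tool frame: the origin (TCP) lies at the very end of the fingers, on their centre line; the grasp point (between the pads) lies 19 mm behind it; z points along the fingers, y is the line along which they close (so a half turn about z gives the same grasp; the last joint's range is limited). The gripper opens to 88 mm and grips with 3 to 60 N. Pads are 18 mm wide; open, the fingers measure 123 mm over their backs; the gripper's body (75 mm by 187 mm) begins 45 mm behind the grasp point.
Start: joints at [1.083, 0.264, 1.604, -0, 1.274, -0.037], TCP at [0.294, 0.608, 0.239] pointing down, gripper open.
Joint ranges: [-2.63, 2.63], [-0.94, 2.18], [0.31, 2.57], [-1.31, 4.45], [0, 2.66], [-2.55, 2.55]. Speed limits (rad/s): [2.57, 2.57, 3.14, 3.14, 3.14, 3.14].

### API

Orientations are given as a unit quaternion [x, y, z, w].
In Python, from rig import status, optics, bot gives the robot as it stands.
- The arm moves only by the tool jog_arm, never from a script. Its arguments are lists of equal length, an entry for each row: "grip": the closure in counts, from 0 (fully open) to 255 (shut); "translation": the shift along the world's x, y, z in cm, a list of three; "rotation": the turn, a rotation vector about the world's x, y, z in degrees, a list of three. In form: {"grip": [grip, ...], "translation": [[tx, ty, tz], ...], "rotation": [[ax, ay, az], ...]}. A call has 1 to 20 rows; each row is the pose to reach, as a shift and turn from the pose commanded when the call began; what a row does not reach only later rows make up. A row lasts 1/10 s, in which the tool goes at most 50 mm and 8.59 degrees, less where a joint would pass 70% of its speed; a pose out of reach is approached as far as the arm can. A call with a gripper value outside its range is refused whole. The fingers move at their own pace and stop on an object; the grip force is fixed at half the most. Time passes only in rows, so rows that repeat a pose let the fingers close. It gives the time, the measured TCP pose, the force, the opening and the grip force at its end, in the units of the state.
- status.sense(): the state, without advancing time (a new reading comes with each control period).
- optics.read_camera(name): name is "side" or "top"; returns the picture (400x640x3 uint8, red, green, blue); there is no depth.
- optics.calibration(name): a dict with "fov_y" (degrees; the focal length in pixels is half the picture's height over the tangent of half this angle, whatever the lens; pixels are square), "cx", "cy" (the principal point, pixels), "k1" (the pictures are not rectified: a ray, as slopes to the right and down, at radius r is drawn at 1 + k1 r^2 times it, then the intrinsics apply), "R" (3x3) and "t" (3): a world point X has camera coordinates R X + t. Camera axes: x right, y down, z forward; pixel columns grow to the right and rows downward; lengths in m; the calibration is good to about 2 mm. A picture is of the moment at which its call begins. calibration takes no time and is no camera call.
- bot.sign_off(): hands the job in; it is judged then, once.
The state is a dict: "time_s": time; "joints": joint angles; "joint_velocities": joint speeds; "joint_efforts": joint torques, N m; "eef_pos": TCP position; "ee_rot": TCP orientation; "wrist_force": force on the tool from outside, world axes, zero at the start; "torque": the same for the moment, N m; "finger_gap": opening from 0.0 (shut) to 1.0 (fully open); "grasp_force": force on a finger pad.
Only numpy, scipy, OpenCV 4.12 (cv2) and the standard library are available. Lean on these libraries where they do the work, as an engineer would, in place of code of your own. Each camera call takes 0.05 s, during which the arm holds its last target. There are 200 camera calls.

## Working session

There is one attempt and no reset: what is moved stays moved. The work goes in short steps, Python scripts to look and compute and a tool call to move; the robot and the scene stay as the last step left them, time stands still between calls to the robot, and variables do not carry over. Pictures are saved under pics/ and viewed, at most 10 in all, crops included, and the job is handed in when it is done.

Besides the shell and the picture viewer there is one more tool, called after "Emit:" as name(argument=value, ...) on one line, values as JSON. jog_arm: Moves the arm, as the interface text tells. Its arguments: {"type":"object","properties":{"grip":{"type":"array"},"translation":{"type":"array"},"rotation":{"type":"array"}},"required":["grip","translation","rotation"]}

```bash
mkdir -p pics
cat > h.py <<'E'
import numpy as np, cv2
from rig import status, optics, bot
def K(c): 
    f=200/np.tan(np.radians(c["fov_y"])/2); return f
def shot(n,f):
    im=optics.read_camera(n); cv2.imwrite("pics/"+f,im[:,:,::-1]); return im
def pix2z(n,u,v,z):
    c=optics.calibration(n); f=K(c)
    d=np.array([(u-c["cx"])/f,(v-c["cy"])/f]); s=d.copy()
    for _ in range(30): s=d/(1+c["k1"]*(s@s))
    R=np.array(c["R"]);t=np.array(c["t"]); o=-R.T@t; w=R.T@np.array([s[0],s[1],1])
    return o+w*(z-o[2])/w[2]
def proj(n,X):
    c=optics.calibration(n); f=K(c); p=np.array(c["R"])@np.array(X)+np.array(c["t"]); s=p[:2]/p[2]
    s=s*(1+c["k1"]*(s@s)); return s*f+[c["cx"],c["cy"]]
E
python3 - <<'E'
from h import *
shot("top","top0.png"); shot("side","side0.png")
for n in("top","side"):
    c=optics.calibration(n); print(n,c["fov_y"],c["k1"],(-np.array(c["R"]).T@np.array(c["t"])).round(3))
print(status.sense())
E
```

```text
top 44.34902273739677 0.025681388664688314 [ 0.475 -0.182  1.249]
side 57.33754744703293 -0.05405267012165092 [ 0.234 -0.555  0.773]
{'time_s': 0.1, 'joints': array([ 1.08310403e+00,  2.64698170e-01,  1.60518264e+00, -1.82634038e-05,
        1.27374159e+00, -3.68882290e-02]), 'joint_velocities': array([-1.35984296e-03, -1.64466675e-03, -2.96362347e-03,  8.16137343e-06,
       -4.51237850e-04,  6.18345131e-04]), 'joint_efforts': array([-1.18465678e-04, -5.03621364e+01, -3.58072150e+01,  7.30621512e-02,
        2.34946143e-02, -5.87393242e-05]), 'eef_pos': array([0.2937945 , 0.60700807, 0.2375284 ]), 'ee_rot': array([ 2.23495515e-01,  9.74704430e-01, -9.82429231e-04, -2.54719902e-04]), 'wrist_force': array([-1.17046956, -0.27452342, -0.49960921]), 'torque': array([-0.03002249, -0.01628375, -0.02792504]), 'grasp_force': 0.0, 'finger_gap': 1.0016998578399445}
```

View pics/top0.png

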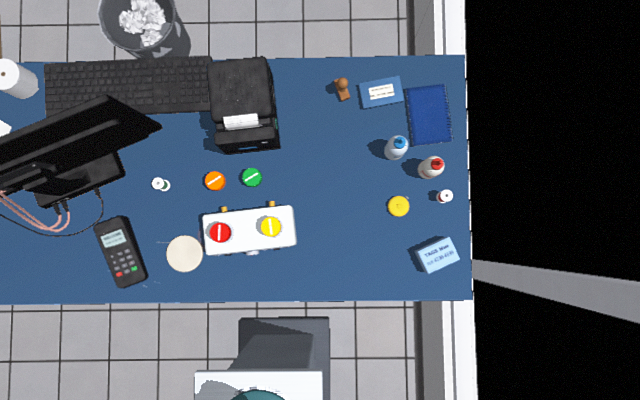

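View pics/side0.png

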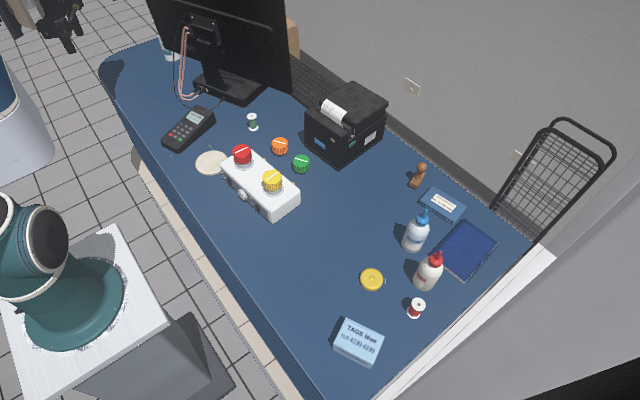

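The top view shows the red cap at (220,232) on the unit's left (+y) filler and the yellow one at (270,227). In the side view the red cap is at (242,153). The bottle and box are far off to the right, and the arm isn't in the way.

Run:
```python
from h import *
T=cv2.imread("pics/top0.png"); S=cv2.imread("pics/side0.png")
def fit(im,box,col):
    x0,y0,x1,y1=box; h=cv2.cvtColor(im[y0:y1,x0:x1],cv2.COLOR_BGR2HSV)
    H=h[...,0]; m=((H<8)|(H>172)) if col=="r" else ((H>18)&(H<35))
    m=(m&(h[...,1]>130)&(h[...,2]>70)).astype(np.uint8)
    p=cv2.findNonZero(m); hull=cv2.convexHull(p); M=cv2.moments(hull); c=np.array([M["m10"]/M["m00"]+x0,M["m01"]/M["m00"]+y0])
    w=((h[...,1]<90)&(h[...,2]>150)).astype(np.uint8); f=np.zeros_like(w); cv2.fillConvexPoly(f,hull,1); f=cv2.erode(f,np.ones((3,3))); w&=f
    q=cv2.findNonZero(w); L=None
    if q is not None and len(q)>4: L=cv2.fitLine(q,cv2.DIST_L2,0,.01,.01).ravel(); L[2:]+=[x0,y0]
    return c,cv2.boundingRect(hull),L
for col,b in(("r",(205,215,236,250)),("y",(255,212,286,244))):
    c,bb,L=fit(T,b,col); P=pix2z("top",*c,.108); print(col,c.round(1),bb,P.round(4))
    if L is not None:
        a=pix2z("top",*(L[2:]-8*L[:2]),.113); d=pix2z("top",*(L[2:]+8*L[:2]),.113); print(" line centre",pix2z("top",*L[2:],.113).round(4),"ang",np.degrees(np.arctan2(*(d-a)[[1,0]])).round(1))
    bs=(228,140,256,170) if col=="r" else (258,166,288,196)
    c,bb,L=fit(S,bs,col); print("  side",c,bb,pix2z("side",*c,.1).round(4), "proj of top est", proj("side",[P[0],P[1],.1]).round(1))
g=cv2.resize(T[195:265,190:310],None,fx=5,fy=5,interpolation=cv2.INTER_CUBIC); s=cv2.resize(S[135:225,205:305],None,fx=4,fy=4,interpolation=cv2.INTER_CUBIC)
o=np.zeros((360+350,600,3),np.uint8)[:710]; o[:350,:600]=g; o[350:710,:400]=s; cv2.imwrite("pics/crop.png",cv2.resize(o,(500,592)))
```

```text
r [219.9 232.1] (5, 8, 21, 19) [0.4957 0.0721 0.108 ]
 line centre [0.4976 0.0736 0.113 ] ang -2.6
  side [241.48677249 153.42034098] (4, 4, 19, 20) [0.4965 0.0713 0.1   ] proj of top est [241.1 153.4]
y [270.4 226.3] (6, 5, 20, 20) [ 0.508 -0.046  0.108]
 line centre [ 0.5088 -0.0455  0.113 ] ang -172.3
  side [272.08986928 179.7587146 ] (5, 4, 19, 21) [ 0.5093 -0.0493  0.1   ] proj of top est [270.9 179.2]
```

View pics/crop.png

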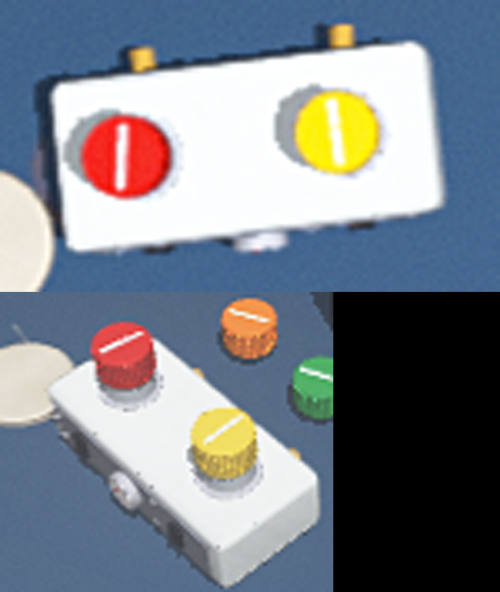

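The crop confirms the red cap on the +y filler. Its centre is about (0.4965, 0.072), the caps are 119 mm apart (120 expected), the unit's yaw is about +6° and the red line is at about -3°. I'll approach above it with the fingers closing along x, which leaves about ±100° of turn each way.

Emit:
jog_arm(grip=[0, 0, 0, 0, 0, 0, 0, 0, 0, 0, 0, 0, 0, 0, 0, 0], translation=[[20.3, -53.6, -5], [20.3, -53.6, -5], [20.3, -53.6, -5], [20.3, -53.6, -5], [20.3, -53.6, -5], [20.3, -53.6, -5], [20.3, -53.6, -5], [20.3, -53.6, -5], [20.3, -53.6, -5], [20.3, -53.6, -5], [20.3, -53.6, -5], [20.3, -53.6, -5], [20.3, -53.6, -5], [20.3, -53.6, -5], [20.3, -53.6, -5], [20.3, -53.6, -5]], rotation=[[0, 0, -58], [0, 0, -58], [0, 0, -58], [0, 0, -58], [0, 0, -58], [0, 0, -58], [0, 0, -58], [0, 0, -58], [0, 0, -58], [0, 0, -58], [0, 0, -58], [0, 0, -58], [0, 0, -58], [0, 0, -58], [0, 0, -58], [0, 0, -58]])

```text
time_s: 1.7
eef_pos: [0.4967, 0.0728, 0.1887]
ee_rot: [0.667, 0.745, 0.0, -0.0]
wrist_force: [-0.3, 0.0, -0.8]
finger_gap: 0.998
grasp_force: 0.0
```

Emit:
jog_arm(grip=[0, 0, 0, 0, 0, 0, 0], translation=[[0, 0, -3], [0, 0, -5], [0, 0, -7], [0, 0, -9], [0, 0, -10.3], [0, 0, -10.3], [0, 0, -10.3]], rotation=[[0, 0, 0], [0, 0, 0], [0, 0, 0], [0, 0, 0], [0, 0, 0], [0, 0, 0], [0, 0, 0]])

```text
time_s: 2.4
eef_pos: [0.4972, 0.0721, 0.086]
ee_rot: [0.668, 0.744, 0.0, 0.0]
wrist_force: [0.4, 0.4, 0.7]
finger_gap: 0.999
grasp_force: 0.0
```

Run:
```python
from h import *
S=shot("side","side1.png"); s=status.sense(); print(s["eef_pos"],s["wrist_force"],s["joints"])
cv2.imwrite("pics/crop1.png",cv2.resize(S[90:230,160:330,::-1],None,fx=4,fy=4,interpolation=cv2.INTER_CUBIC))
```

```text
[0.49778335 0.07200087 0.08660848] [ 0.08172521  0.00963995 -0.69675779] [ 9.41039686e-02  8.86688313e-02  2.11256870e+00  2.92114955e-05
  9.38959668e-01 -1.43052105e-02]
```

View pics/crop1.png

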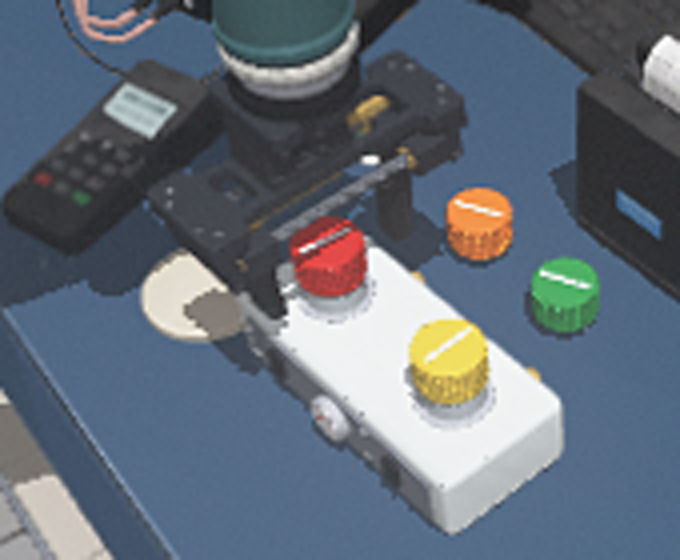

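The fingers stand either side of the red cap (about (330,255) in the crop), level with its grip and clear of the unit. Closing now.

Emit:
jog_arm(grip=[255, 255, 255, 255, 255, 255, 255, 255], translation=[[0, 0, 0], [0, 0, 0], [0, 0, 0], [0, 0, 0], [0, 0, 0], [0, 0, 0], [0, 0, 0], [0, 0, 0]], rotation=[[0, 0, 0], [0, 0, 0], [0, 0, 0], [0, 0, 0], [0, 0, 0], [0, 0, 0], [0, 0, 0], [0, 0, 0]])

```text
time_s: 3.25
eef_pos: [0.4965, 0.0715, 0.0857]
ee_rot: [0.668, 0.744, -0.001, -0.0]
wrist_force: [-3.9, -0.7, 3.9]
finger_gap: 0.506
grasp_force: 30.0
```

```bash
python3 -c "
from h import *
s=status.sense(); print(s)"
```

```text
{'time_s': 3.25, 'joints': array([ 9.33215886e-02,  8.90770513e-02,  2.11401144e+00, -8.53589022e-05,
        9.39909523e-01, -1.43726869e-02]), 'joint_velocities': array([ 0.00014471,  0.00017497,  0.00138864, -0.00133004, -0.00100592,
        0.00037311]), 'joint_efforts': array([ 7.12827736e-03, -3.33011305e+01, -3.06181741e+01,  1.19827953e-01,
       -1.34047654e+00,  4.10365537e-03]), 'eef_pos': array([0.49648286, 0.07145281, 0.08574548]), 'ee_rot': array([ 6.68005700e-01,  7.44155824e-01, -5.39468066e-04, -4.51574660e-04]), 'wrist_force': array([-3.8511542 , -0.73139968,  3.92607987]), 'torque': array([-0.19708286,  0.74814212,  0.02330035]), 'grasp_force': 30.000702878460288, 'finger_gap': 0.5063020023376771}
```

Gripped: the 0.506 gap is about 45 mm, at 30 N. The cap already sits about 8° clockwise, so if that's the short way the stop will show within about 9°. I'll try clockwise first.

Emit:
jog_arm(grip=[255, 255, 255, 255, 255, 255, 255], translation=[[0, 0, 0], [0, 0, 0], [0, 0, 0], [0, 0, 0], [0, 0, 0], [0, 0, 0], [0, 0, 0]], rotation=[[0, 0, -3], [0, 0, -6], [0, 0, -9], [0, 0, -12], [0, 0, -15], [0, 0, -15], [0, 0, -15]])

```text
time_s: 3.95
eef_pos: [0.496, 0.0712, 0.0858]
ee_rot: [0.759, 0.651, -0.001, -0.0]
wrist_force: [-4.3, -2.2, 6.1]
finger_gap: 0.507
grasp_force: 30.0
```

```bash
python3 -c "
from h import *
s=status.sense(); print(s['torque'],s['wrist_force'],s['joints'],s['ee_rot'])"
```

```text
[-0.32547527  0.91041027  0.2136297 ] [-4.32191652 -2.15226172  6.10242432] [ 9.32853834e-02  8.88202474e-02  2.11428078e+00 -9.10803807e-04
  9.40942260e-01  2.46997970e-01] [ 7.59136032e-01  6.50930755e-01 -1.21284308e-03 -4.06951279e-04]
```

Emit:
jog_arm(grip=[255, 255, 255, 255, 255], translation=[[0, 0, 0], [0, 0, 0], [0, 0, 0], [0, 0, 0], [0, 0, 0]], rotation=[[0, 0, -3], [0, 0, -6], [0, 0, -9], [0, 0, -9], [0, 0, -9]])

```text
time_s: 4.45
eef_pos: [0.4957, 0.0709, 0.0857]
ee_rot: [0.807, 0.59, -0.002, -0.0]
wrist_force: [-6.5, -2.6, 7.3]
finger_gap: 0.507
grasp_force: 30.0
```

Run:
```python
from h import *
S=shot("side","side2.png")
s=status.sense(); print(s['torque'],s['wrist_force'],s['joints'],s['ee_rot'])
cv2.imwrite("pics/crop2.png",cv2.resize(S[120:200,210:300,::-1],None,fx=7,fy=7,interpolation=cv2.INTER_CUBIC))
```

```text
[-0.41952575  1.11778317  0.8055203 ] [-6.90605263 -2.00903694  7.35517348] [ 9.34482018e-02  8.87478727e-02  2.11453527e+00 -2.04152689e-03
  9.41516031e-01  4.02700836e-01] [ 8.07215977e-01  5.90253434e-01 -1.79922508e-03 -1.12491934e-04]
```

View pics/crop2.png

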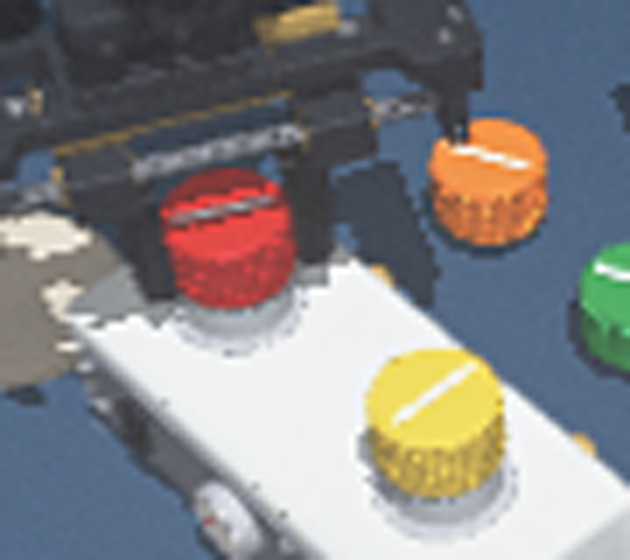

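The torque about z jumped from 0.21 to 0.81 N·m, and the crop shows the red line turned only slightly, so clockwise is the short way. The cap is now at about -17°, so I'll turn anticlockwise 89°, to about +72°.

Emit:
jog_arm(grip=[255, 255, 255, 255, 255, 255, 255, 255, 255, 255, 255, 255, 255, 255, 255, 255, 255, 255], translation=[[0, 0, 0], [0, 0, 0], [0, 0, 0], [0, 0, 0], [0, 0, 0], [0, 0, 0], [0, 0, 0], [0, 0, 0], [0, 0, 0], [0, 0, 0], [0, 0, 0], [0, 0, 0], [0, 0, 0], [0, 0, 0], [0, 0, 0], [0, 0, 0], [0, 0, 0], [0, 0, 0]], rotation=[[0, 0, 6], [0, 0, 12], [0, 0, 18], [0, 0, 24], [0, 0, 30], [0, 0, 36], [0, 0, 42], [0, 0, 48], [0, 0, 54], [0, 0, 60], [0, 0, 66], [0, 0, 71], [0, 0, 76], [0, 0, 81], [0, 0, 85], [0, 0, 89], [0, 0, 89], [0, 0, 89]])

```text
time_s: 6.3
eef_pos: [0.4976, 0.0716, 0.0857]
ee_rot: [0.164, 0.986, 0.0, 0.001]
wrist_force: [-0.3, 0.6, 1.0]
finger_gap: 0.505
grasp_force: 30.0
```

Run:
```python
from h import *
S=shot("side","side3.png")
s=status.sense(); print(s['torque'],s['wrist_force'],s['joints'],s['ee_rot'])
cv2.imwrite("pics/crop3.png",cv2.resize(S[120:200,210:300,::-1],None,fx=7,fy=7,interpolation=cv2.INTER_CUBIC))
```

```text
[ 0.07863312 -0.09505907 -0.00900261] [0.62410101 0.13042728 0.9540292 ] [ 9.34035972e-02  8.95382750e-02  2.11351449e+00  2.94498057e-05
  9.37587155e-01 -1.14735930e+00] [1.64277392e-01 9.86414067e-01 1.33217756e-04 4.57515964e-04]
```

View pics/crop3.png

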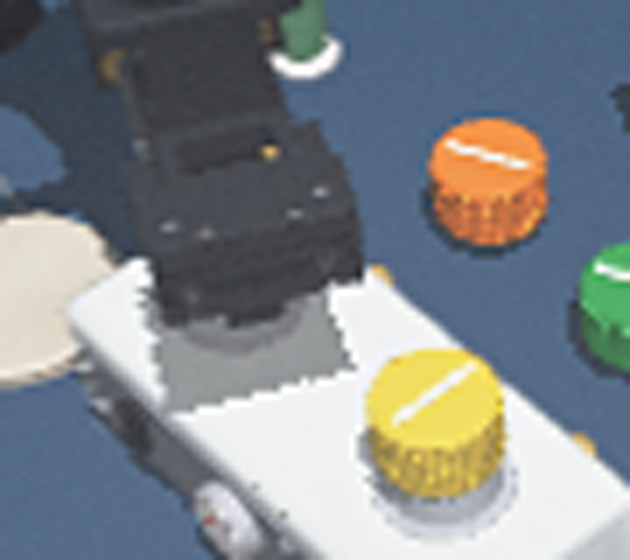

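The gripper now hides the cap. The torque is near zero, so the cap turned freely. I'll try a gentle lift.

Emit:
jog_arm(grip=[255, 255, 255, 255, 255], translation=[[0, 0, 0.2], [0, 0, 0.4], [0, 0, 0.6], [0, 0, 0.8], [0, 0, 0.8]], rotation=[[0, 0, 0], [0, 0, 0], [0, 0, 0], [0, 0, 0], [0, 0, 0]])

```text
time_s: 6.85
eef_pos: [0.4972, 0.0716, 0.0941]
ee_rot: [0.164, 0.987, 0.0, 0.0]
wrist_force: [-0.7, 0.2, -0.3]
finger_gap: 0.504
grasp_force: 30.0
```

It lifts without resistance (the force changed by about the cap's weight). Raising it further.

Emit:
jog_arm(grip=[255, 255, 255, 255, 255, 255, 255, 255, 255], translation=[[0, 0, 1], [0, 0, 2], [0, 0, 3], [0, 0, 4], [0, 0, 5], [0, 0, 6], [0, 0, 7], [0, 0, 7], [0, 0, 7]], rotation=[[0, 0, 0], [0, 0, 0], [0, 0, 0], [0, 0, 0], [0, 0, 0], [0, 0, 0], [0, 0, 0], [0, 0, 0], [0, 0, 0]])

```text
time_s: 7.75
eef_pos: [0.4972, 0.0716, 0.164]
ee_rot: [0.164, 0.987, 0.0, 0.0]
wrist_force: [-0.4, 0.2, -0.5]
finger_gap: 0.501
grasp_force: 30.0
```

Run:
```python
from h import *
S=shot("side","side4.png")
s=status.sense(); print(s['eef_pos'],s['wrist_force'],s['finger_gap'],s['grasp_force'])
cv2.imwrite("pics/crop4.png",cv2.resize(S[90:200,190:300,::-1],None,fx=5,fy=5,interpolation=cv2.INTER_CUBIC))
```

```text
[0.49683657 0.0715277  0.16345835] [-0.0925077  -0.85742921 -0.86411389] 0.508151475692337 29.999956015963107
```

View pics/crop4.png

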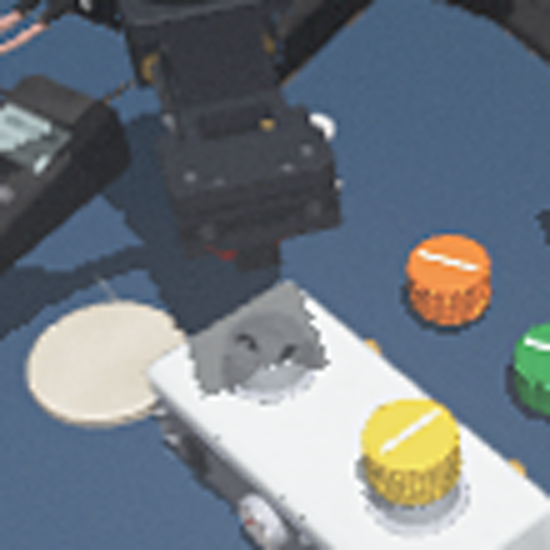

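The filler at about (268,345) in the crop is open and empty, and red shows between the fingers directly above it. The yellow cap hasn't moved. The cap was lifted 78 mm and the grip still reads 30 N.

```bash
python3 -c "
from rig import bot
print(bot.sign_off())"
```

```text
the job is handed in; nothing more can be done
None
```

The red cap is off (clockwise hit the early stop, so it released anticlockwise) and was handed in at about 8 s, held at 30 N about 78 mm above its own filler, with the yellow cap, bottle and box left alone; sign-off returned no verdict.

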